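# Index the LED ring board three stops and hold it

### The arm

A 7-joint arm with a two-finger parallel gripper is mounted at the origin on a cart in front of the work surface, level with it; the furniture and walls round the work are solid. World frame = base frame: x ahead of the robot, y to its left, z up, the work surface at z = 0. Lengths are in m, angles in rad, forces in N, time in s.
With the tool pointing down it reaches from about 0.4 to 0.85 m from the base axis. Payload 10.4 kg.
Tool frame: the origin (TCP) lies on the centre line of the jaws, within the pads' length; the fingertips stand 11 mm ahead of it and the grasp point (between the pads) lies 8 mm behind it; z points along the fingers, y is the line along which they close (so a half turn about z gives the same grasp; the last joint's range is limited). The gripper opens to 87 mm and grips with 3 to 60 N. Pads are 19 mm wide; open, the fingers measure 117 mm over their backs; the gripper's body (75 mm by 190 mm) begins 51 mm behind the grasp point.
Start: joints at [1.079, 0.332, -0.065, 1.46, 0.022, 1.35, -0.088], TCP at [0.282, -0.558, 0.234] pointing down, gripper open.
Joint ranges: [-2.6, 2.6], [-0.5, 2.12], [-1.47, 1.34], [0.16, 2.42], [-1.27, 4.41], [0.06, 2.06], [-2.6, 2.6]. Speed limits (rad/s): [2.22, 2.22, 2.79, 2.79, 3.14, 3.14, 3.14].

### API

Orientations are given as a unit quaternion [x, y, z, w].
In Python, from bench import r gives the robot as it stands.
- The arm moves only by the shell command python3 -m pendant 'ROWS' [OPENING] [FORCE]. ROWS is JSON, a list of rows, each a list of 4 numbers: the shift along the tool's x, y, z in m, then the turn about the tool's z in rad. A call has 1 to 8 rows; each row shifts and turns the commanded pose from where the row before left it, along the tool's axes as they then stand; what a row does not reach is not made up. A row lasts 1/12 s, in which the tool goes at most 41.7 mm and 7.16 degrees, less where a joint would pass 70% of its speed; a pose out of reach is approached as far as the arm can. A call with a gripper value outside its range is refused whole. OPENING is the opening, from 0 (shut) to 1 (fully open), set as the call begins (- or left out, the last holds). The fingers move at their own pace and stop on an object; FORCE is the grip in N (left out, the last holds). Time passes only in rows, so rows that do not move let the fingers close. It gives the time, the measured TCP pose, the force, the opening and the grip force at its end, in the units of the state.
- r.read_state(): the state, without advancing time (a new reading comes with each control period).
- r.camera(name): name is "side" or "top" or "wrist"; returns a dict with "img" (420x560x3 uint8, red, green, blue), "camera_matrix" (3x3 intrinsics, pixels), "xyz" and "attitude" of the camera in the world. Camera axes: x right, y down, z forward; pixel columns grow to the right and rows downward; lengths in m; the calibration is good to about 2 mm. A picture is of the moment at which its call begins. There is no depth.
- r.close_job(): hands the job in; it is judged then, once.
Trained networks look in the newest picture that a camera, given by its name, has taken for a name from the list of things; names that differ only in an ending like _2 or _b are one class to them, and where a whole thing is asked for, a point or a joint stands for the part that bears it (a point fixed in the world has none). Each returns a list of dicts, best first, with "score" (0 to 1); they miss things now and then, are a little off and sometimes report something else, mostly with a low value. They report only what shows in the picture. A call takes as long as a camera call. They do not tell look-alikes from the thing itself.
- r.outline_of(thing, camera): "mask" (420x560 bool, what is visible of it) and "bbox" ([centre column, centre row, width, height] in pixels, round what is visible of it).
The state is a dict: "time": time; "joint_positions": joint angles; "joint_vel": joint speeds; "joint_torque": joint torques, N m; "ee_pos": TCP position; "eef_rot": TCP orientation; "ft_force": force on the tool from outside, world axes, zero at the start; "torque": the same for the moment, N m; "width": finger opening in m; "grip_force": force on a finger pad.
Only numpy, scipy, OpenCV 4.12 (cv2) and the standard library are available. Lean on these libraries where they do the work, as an engineer would, in place of code of your own. Each camera call takes 0.05 s, during which the arm holds its last target. There are 200 camera calls.

### The job

A bare LED place on the ring board must come round to the station pointer for soldering: first draw the lock pin straight up out of its bore, park it upright, fully home in the open side notch of the same steel bracket with its collar resting on the bracket, and let go of it, leaving the knob where it is meanwhile. Then turn the black bar knob clockwise seen from above, counting three detent clicks to the third stop from where it stands, without running past it, and finish with the knob still gripped there: the program ends while holding the knob at the third stop so that the board cannot creep. Leave the glass jar, the wick reel and the tweezers near it alone.

Things in the scene. Friction and masses are not known exactly. Their poses are not given: they have to be found in the camera images.
- fixture: Indexing fixture, screwed down: grey base 8 mm thick, 128 mm round with a 60 mm wide tongue, 210 mm long along x. Origin on the bench under the vertical spindle; z up, x points away from the lock bracket (steel; top plate 6 mm thick, top face 52 mm high, x = -44 to -106 mm, 40 mm wide). On the spindle a star wheel of 16 lobes (radius 54, 28 to 38 mm high) with the green LED ring board (radius 45, top 40 mm high). Far side: spring plunger, 45 mm high.
- station (a point): Tip of the station pointer on the fixture's +y side, 41 mm from the spindle, 48 mm high (its post 51 mm); 15 white LEDs stand on the ring board and one place is bare: three stops clockwise bring that place under the pointer. The knob's clamp flange has 24 mm radius and ends 47 mm high.
- pin_grip (a point): Lock pin, loose, 35 to 70 g: centre of its round knurled head (18 mm diameter, 26 tall), z up along the pin. Underside of its 20 mm collar 27 mm below this point, then the 8 mm shank, 40 long, its end 67 mm below. At the start and when parked the collar lies on the bracket, this point 79 mm above the bench. In the bore it locks the star wheel; lift it over 42 mm to be clear.
- bore (a point): Centre of the pin bore (9.6 mm wide) at the top face of the bracket plate, 52 mm above the bench, 54 mm from the spindle; axes as the fixture's. A second bore below the star wheel takes the pin's end.
- notch (a point): Parking place in the side notch, at the bracket plate's top face, 52 mm above the bench, 36 mm beyond the bore; axes as the fixture's. The notch is 11 mm wide, closed 5.5 mm to the +y side, open at the plate's -y edge 20 mm away, and free below to 8 mm above the bench. The pin may enter from above or from -y; parked, its head centre is 27 mm above this point.
- knob_grip (a point): Black bar knob on the spindle, 78 mm above the bench; turns with the wheel. x lies along the bar (44 mm long), y across it (14 mm thick, the faces to grip), z up. The bar reaches from 58 to 92 mm above the bench, on a stem of 9 mm radius. At the start the bar stands 45 degrees anticlockwise from the fixture's x.
- dial (a joint): Angle of knob and wheel in rad: 0 at the start, growing clockwise seen from above. A sprung roller gives 16 stops a turn, one every 0.3927 rad (22.5 degrees): 0, 0.393, 0.785 and the third at 1.178. Leaving a stop takes about 0.15 N m; past half-way the wheel snaps on into the next stop. It could turn either way without end.
- glass_jar: Bystander: closed jar, 47 mm diameter, 54 mm tall; origin at the centre of its underside. Loose, leave alone.
- wick_reel: Bystander: flat reel, 38 mm diameter, 10 mm tall; origin at the centre of its underside. Loose, leave alone.
- tweezers: Bystander: tweezers 124 mm long along their y, 11 mm wide, 9 mm tall; origin at the centre of the underside. Loose, leave alone.
Not all that is in view belongs to the job. Leave any blue look-alike of the part that bears pin_grip alone.

How it is judged:
On the way, in this order (a step that is already met when the one before it is completed fails the run):
1. the pin is drawn out of the bore, held by the fingers, the knob not turned (z of pin_grip in the frame of fixture above 0.121 m and contact force between the fingers and lock_pin above 0.5 N and value of joint dial between -0.15 and 0.15 rad), for 0.1 s.
2. the pin stands in the side notch, collar on the bracket, let go, the knob not turned (horizontal distance between pin_grip and notch below 0.01 m and z of pin_grip in the frame of fixture between 0.074 and 0.083 m and angle between pin_grip's own z axis and vertical below 0.12 rad and contact force between the fingers and lock_pin below 0.1 N and value of joint dial between -0.15 and 0.15 rad), for 0.3 s.
At the end, for the whole second after the job is handed in: Knob at rest at the third stop (1.178 rad, within 0.07) and gripped by the fingers with more than 3 N; pin upright (within 0.12 rad) in the notch, within 10 mm of its place and with its collar on the bracket (within 5 mm), not touched by the fingers (value of joint dial between 1.108 and 1.248 rad and velocity of joint dial between -0.1 and 0.1 rad/s and contact force between the fingers and dial above 3 N and horizontal distance between pin_grip and notch below 0.01 m and z of pin_grip in the frame of fixture between 0.074 and 0.083 m and angle between pin_grip's own z axis and vertical below 0.12 rad and contact force between the fingers and lock_pin below 0.1 N); the arm keeps its last pose, push and grip.
It fails at once if the knob is turned past the third stop (more than half a click) or backwards (value of joint dial above 1.414 rad or value of joint dial below -0.25 rad).
It fails at once if the jar, the reel or the tweezers are moved by more than 15 mm (distance of any of glass_jar, wick_reel, tweezers from where it was at the start of the episode above 0.015 m).
It also fails if it takes over 45 s, if anything falls off the work surface, if the arm or the gripper's body presses on something with over 40 N, if the wrist force passes 120 N, or if a joint passes its speed limit or range.

## Working session

There is one attempt and no reset: what is moved stays moved. The work goes in short steps, Python scripts to look and compute and a shell command to move; the robot and the scene stay as the last step left them, time stands still between calls to the robot, and variables do not carry over. Pictures are saved under pics/ and viewed, at most 10 in all, crops included, and the job is handed in when it is done.

```bash
mkdir -p pics; ls; cat > h.py <<'E'
import numpy as np, cv2
from scipy.spatial.transform import Rotation as R
from bench import r
def cam(n):
    c=r.camera(n); K=np.array(c["camera_matrix"]); a=np.array(c["attitude"])
    M=a if a.shape==(3,3) else R.from_quat(a).as_matrix()
    return c["img"],K,np.array(c["xyz"]),M
def ray(c,u,v):
    d=c[3]@np.linalg.inv(c[1])@np.array([u,v,1.]); return c[2],d/np.linalg.norm(d)
def onz(c,u,v,z):
    o,d=ray(c,u,v); return o+d*(z-o[2])/d[2]
def proj(c,P):
    p=c[1]@(c[3].T@(np.asarray(P)-c[2])); return p[:2]/p[2]
def save(c,n): cv2.imwrite("pics/"+n,c[0][:,:,::-1])
E
python3 - <<'E'
from h import *
a=cam("top");print(r.camera("top")["attitude"],a[1],a[2])
for t in ["fixture","pin_grip","knob_grip","glass_jar","wick_reel","tweezers","dial"]:
    for o in r.outline_of(t,"top")[:3]: print(t,round(o["score"],2),np.round(o["bbox"]),np.round(onz(a,*o["bbox"][:2],.05),3))
b=cam("side");print(b[2])
for t in ["fixture","pin_grip","knob_grip"]:
    for o in r.outline_of(t,"side")[:3]: print(t,round(o["score"],2),np.round(o["bbox"]))
cc=np.hstack([a[0],b[0]]);cv2.imwrite("pics/top.png",a[0][:,:,::-1]);cv2.imwrite("pics/side.png",b[0][:,:,::-1])
print(r.read_state())
E
```

```text
pics
[-0.70494496  0.7076992  -0.0324266   0.03410219] [[435.9988576    0.         280.0273173 ]
 [  0.         435.9988576  211.23554051]
 [  0.           0.           1.        ]] [ 0.42360817 -0.05639469  1.05681922]
fixture 0.68 [246. 187.  55.  88.] [0.575 0.025 0.05 ]
pin_grip 0.49 [246. 207.   9.  14.] [0.529 0.025 0.05 ]
knob_grip 0.86 [251. 187.  48.  42.] [0.577 0.014 0.05 ]
glass_jar 0.56 [351. 168.  22.  19.] [ 0.62  -0.221  0.05 ]
wick_reel 0.74 [353. 266.  14.  12.] [ 0.392 -0.22   0.05 ]
tweezers 0.51 [197. 276.   7.   6.] [0.372 0.136 0.05 ]
dial 0.56 [248. 183.  46.  46.] [0.584 0.021 0.05 ]
[0.25316687 1.0092624  0.51331195]
fixture 0.74 [262. 244.  96.  56.]
pin_grip 0.77 [278. 236.  15.  33.]
pin_grip 0.66 [268. 272.  11.  40.]
pin_grip 0.48 [262. 246.  96.  54.]
knob_grip 0.81 [254. 237.  47.  37.]
{'time': 0.65, 'joint_positions': array([ 1.0793845 ,  0.33217554, -0.06474536,  1.46009237,  0.02163046,
        1.34987841, -0.08850255]), 'joint_vel': array([ 7.99010866e-05,  1.21501436e-03, -1.79775119e-03,  1.35106800e-03,
       -3.85435332e-04, -2.19063150e-04,  2.79297307e-03]), 'joint_torque': array([-2.69031452e-04, -6.22833824e+01,  2.43753620e-02, -3.90026987e+01,
       -6.11171988e-02,  3.14909394e-02, -2.22256027e-06]), 'ee_pos': array([ 0.28243829, -0.55757837,  0.23359458]), 'eef_rot': array([9.72646679e-01, 2.32289545e-01, 2.01883701e-05, 6.83019761e-05]), 'ft_force': array([-0.18251328,  0.89280345,  0.37931243]), 'torque': array([-0.00606147, -0.01258531,  0.01971421]), 'grip_force': 0.0, 'width': 0.08708105050859669}
```

```bash
python3 - <<'E'
import cv2,numpy as np
a=cv2.imread("pics/top.png");b=cv2.imread("pics/side.png")
A=cv2.resize(a[120:300,170:370],(800,720),interpolation=3)[:600]
cv2.imwrite("pics/t1.png",A)
cv2.imwrite("pics/s1.png",cv2.resize(b[190:310,190:350],(800,600),interpolation=3))
E
```

```text
(no output)
```

View pics/t1.png

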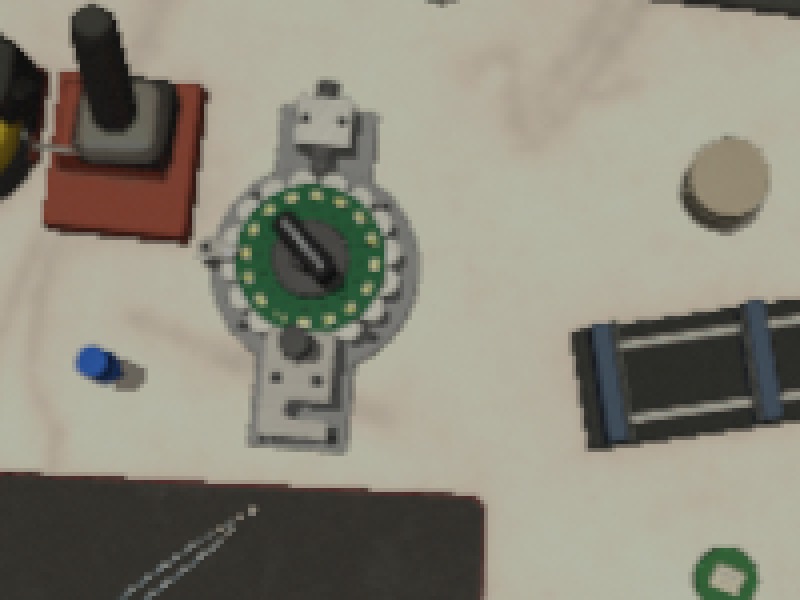

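View pics/s1.png

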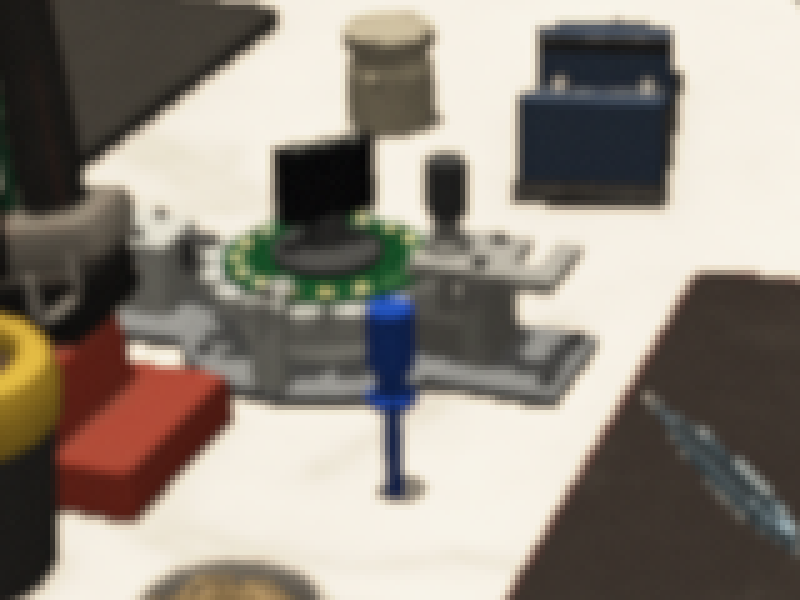

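The top view shows the fixture with its bracket toward the robot. The grey pin is at crop (296,347), the notch at about (290,408) opening right (-y), and the knob at (305,248). The blue look-alike is at (95,363). The side view confirms the grey pin stands in the bracket at crop (447,195), and the blue one stands in front of it.

```bash
python3 - <<'E'
from h import *
c=cam("top")
f=lambda u,v,z:np.round(onz(c,170+u/4,120+v/4,z),4)
print("pin top",f(298,345,.092)); print("spindle via board",f(311,257,.04)); print("knob top",f(305,247,.092))
for u,v in [(281,104),(378,115),(249,445),(347,452)]: print("base",f(u,v,.008))
for u,v in [(262,338),(338,343)]: print("bracket",f(u,v,.052))
print("notch",f(292,408,.052)," iron tip at .15?",f(95,20,.15),"reel",f(725,578,.01),"tweezer end",f(250,510,.009))
print("knob ends",f(282,218,.092),f(334,280,.092))
# camera-up vec check
s=r.read_state(); M=R.from_quat(s["eef_rot"]).as_matrix(); print(M.round(3))
b=cam("side")
o=r.outline_of("pin_grip","side")
# triangulate pin head centre (side crop 447,185) and top
def tri(p,q,u1,u2):
    A=[];B=[]
    for cc,(u,v) in ((c,u1),(b,u2)):
        o,d=ray(cc,u,v); P=np.eye(3)-np.outer(d,d); A.append(P);B.append(P@o)
    return np.linalg.lstsq(np.vstack(A),np.hstack(B),rcond=None)[0]
print(tri(0,0,(170+297/4,120+346/4),(190+446/5,190+170/5)))
w=cam("wrist");print(w[2],w[3].round(3),w[1][0,0])
print("wrist cam in tool",M.T@(w[2]-s["ee_pos"]))
E
```

```text
pin top [0.5262 0.0247 0.092 ]
spindle via board [0.5838 0.0217 0.04  ]
knob top [0.5813 0.021  0.092 ]
base [0.6836 0.0428 0.008 ]
base [ 0.6765 -0.0166  0.008 ]
base [0.4747 0.0611 0.008 ]
base [0.4703 0.0021 0.008 ]
bracket [0.5346 0.049  0.052 ]
bracket [0.5315 0.0049 0.052 ]
notch [0.4938 0.0314 0.052 ]  iron tip at .15? [0.6944 0.1287 0.15  ] reel [ 0.3942 -0.2234  0.01  ] tweezer end [0.4357 0.0601 0.009 ]
knob ends [0.5977 0.034  0.092 ] [0.5626 0.0048 0.092 ]
[[ 0.892  0.452  0.   ]
 [ 0.452 -0.892 -0.   ]
 [ 0.     0.    -1.   ]]
[0.52912202 0.02659511 0.08432557]
[ 0.34720552 -0.52482794  0.38583426] [[ 0.452 -0.859 -0.239]
 [-0.892 -0.436 -0.121]
 [ 0.     0.268 -0.963]] 365.00737862260775
wrist cam in tool [ 7.25932155e-02  7.61447396e-05 -1.52250296e-01]
```

```bash
python3 -m pendant '[[0,0,0,0.1117],[0,0,0,0.1117],[0,0,0,0.1117],[0,0,0,0.1117],[0,0,0,0.1117]]' 1 20; python3 -m pendant '[[0.0121,-0.0377,0,0],[0.0121,-0.0377,0,0],[0.0121,-0.0377,0,0],[0.0121,-0.0377,0,0],[0.0121,-0.0377,0,0],[0.0121,-0.0377,0,0],[0.0121,-0.0377,0,0],[0.0121,-0.0377,0,0]]'; python3 -m pendant '[[0.0121,-0.0377,0,0],[0.0121,-0.0377,0,0],[0.0121,-0.0377,0,0],[0.0121,-0.0377,0,0],[0.0121,-0.0377,0,0],[0.0121,-0.0377,0,0],[0.0121,-0.0377,0,0],[0.0121,-0.0377,0,0]]';python3 -m pendant '[[0,0,0,0],[0,0,0,0]]'
python3 - <<'E'
from h import *
w=cam("wrist"); save(w,"w1.png")
s=r.read_state(); print(s["ee_pos"],R.from_quat(s["eef_rot"]).as_matrix().round(3),s["joint_positions"].round(2),s["time"])
for t in ["fixture","pin_grip","knob_grip"]:
    for o in r.outline_of(t,"wrist")[:2]: print(t,round(o["score"],2),np.round(o["bbox"]))
for n,p in dict(pin=[.5287,.0265,.092],notch=[.4929,.0297,.052],sp=[.5825,.0217,.04],kn=[.5825,.0217,.092]).items(): print(n,proj(w,p).round(1))
E
```

```text
time: 1.27
ee_pos: [0.2824, -0.5576, 0.2336]
eef_rot: [0.999, -0.048, 0.0, 0.0]
ft_force: [0.2, -0.3, -0.5]
width: 0.0869
grip_force: 0.0
time: 1.93
ee_pos: [0.4062, -0.2641, 0.2339]
eef_rot: [0.999, -0.045, 0.0, 0.0]
ft_force: [1.2, -0.3, 0.8]
width: 0.0869
grip_force: 0.0
time: 2.6
ee_pos: [0.5298, 0.0276, 0.2339]
eef_rot: [0.999, -0.045, 0.0, 0.0]
ft_force: [0.9, -0.9, 0.2]
width: 0.0874
grip_force: 0.0
time: 2.77
ee_pos: [0.5295, 0.0285, 0.2335]
eef_rot: [0.999, -0.043, -0.0, -0.0]
ft_force: [-0.3, -0.1, -0.2]
width: 0.0868
grip_force: 0.0
[0.52925117 0.02629554 0.23337926] [[ 0.996 -0.088 -0.   ]
 [-0.088 -0.996 -0.   ]
 [-0.     0.    -1.   ]] [ 0.34  0.16 -0.52  1.69  0.08  1.31 -1.86] 2.8167
pin_grip 0.94 [281. 197.  20.  28.]
pin_grip 0.79 [160. 213.  37.  38.]
knob_grip 0.97 [281. 126. 114. 110.]
pin [282.2 201.4]
notch [281.8 227.6]
sp [282.3 131.3]
kn [282.6 135. ]
```

View pics/w1.png

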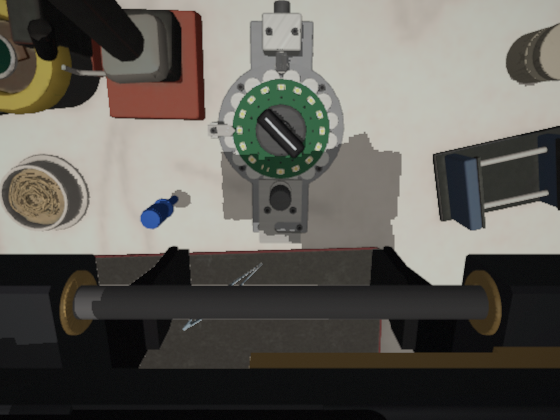

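The wrist view shows the pin at (281,197), the knob at (281,131) and the blue look-alike at (160,213), all close to the predicted pixels. I'll zoom in to refine this.

```bash
python3 - <<'E'
import cv2
a=cv2.imread("pics/w1.png")[60:240,200:400-40]
cv2.imwrite("pics/w1z.png",cv2.resize(cv2.convertScaleAbs(a,alpha=1.5,beta=20),None,fx=3.3,fy=3.3,interpolation=2)); print(a.shape)
E
```

```text
(180, 160, 3)
```

View pics/w1z.png

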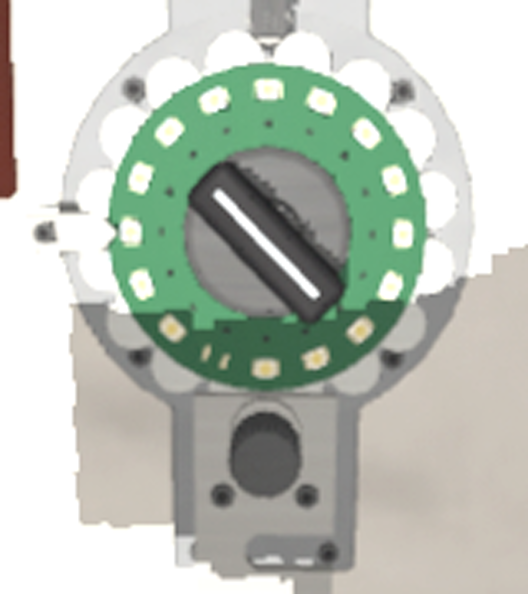

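```bash
python3 -m pendant '[[0,0,0.03,0],[0,0,0.03,0],[0,0,0.03,0],[0,0,0.03,0],[0,0,0.02,0],[0,0,0.0195,0],[0,0,0,0]]' 1 20; python3 -m pendant '[[0,0,0,0],[0,0,0,0],[0,0,0,0],[0,0,0,0],[0,0,0,0],[0,0,0,0],[0,0,0,0],[0,0,0,0]]' 0.1 30
python3 - <<'E'
from h import *
s=r.read_state(); print(s["ee_pos"],s["width"],s["grip_force"],s["ft_force"],s["torque"])
w=cam("wrist"); save(w,"w2.png")
E
```

```text
time: 3.55
ee_pos: [0.5268, 0.0241, 0.0706]
eef_rot: [0.999, -0.046, -0.003, 0.0]
ft_force: [-1.2, -0.1, -0.6]
width: 0.087
grip_force: 0.0
time: 4.22
ee_pos: [0.5293, 0.0258, 0.0742]
eef_rot: [0.999, -0.045, 0.0, 0.0]
ft_force: [0.1, 0.1, 0.1]
width: 0.0417
grip_force: 0.0
[0.52932166 0.02584714 0.07419201] 0.041659252564321056 0.0 [0.08933411 0.1058526  0.10262137] [ 0.09458911  0.06971427 -0.03576994]
```

View pics/w2.png

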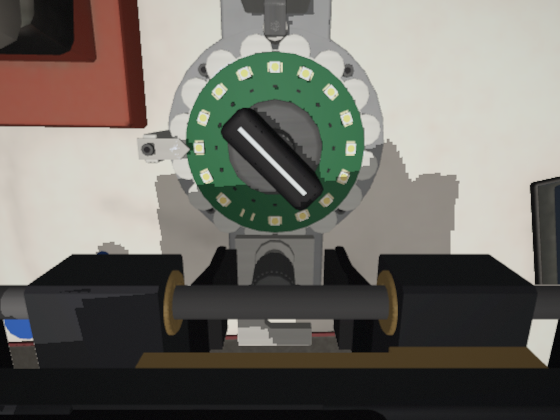

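The fingers straddle the grey pin, which sits at about column 274 against a jaw centre of 279. I'll shift 2 mm toward +y and close.

```bash
python3 -m pendant '[[0,-0.002,0,0],[0,0,0,0],[0,0,0,0],[0,0,0,0],[0,0,0,0],[0,0,0,0],[0,0,0,0],[0,0,0,0]]' 0.1 30
python3 - <<'E'
from h import *
s=r.read_state(); print(s["ee_pos"],s["width"],s["grip_force"],s["ft_force"],s["torque"])
E
```

```text
time: 4.93
ee_pos: [0.5294, 0.0279, 0.074]
eef_rot: [0.999, -0.045, 0.0, 0.0]
ft_force: [-0.9, 0.1, 0.3]
width: 0.0173
grip_force: 30.0
[0.52944592 0.02788333 0.07403383] 0.01726479996852576 29.992448086850345 [-0.92335223  0.10710579  0.26813572] [0.19146301 0.00337858 0.0057767 ]
```

```bash
python3 -m pendant '[[0,0,-0.01,0],[0,0,-0.01,0],[0,0,-0.01,0],[0,0,-0.01,0],[0,0,-0.01,0],[0,0,-0.007,0],[0,0,0,0],[0,0,0,0]]'
python3 - <<'E'
from h import *
s=r.read_state(); print(s["ee_pos"],s["width"],s["grip_force"],s["ft_force"],s["torque"])
a=cam("top");b=cam("side")
A=cv2.resize(a[0][170:230,220:290],None,fx=6,fy=6,interpolation=2);B=cv2.resize(b[0][190:290,200:320],None,fx=3.6,fy=3.6,interpolation=2)
cv2.imwrite("pics/lift.png",B[:,:,::-1])
E
```

```text
time: 5.6
ee_pos: [0.5296, 0.0277, 0.1315]
eef_rot: [0.999, -0.045, 0.0, 0.0]
ft_force: [-0.7, -0.4, -0.2]
width: 0.0174
grip_force: 30.0
[0.52963843 0.02774686 0.13145873] 0.017368814287191777 29.994524591602385 [-0.71699287 -0.42228606 -0.15750177] [ 0.06462616  0.04609596 -0.0122428 ]
```

View pics/lift.png

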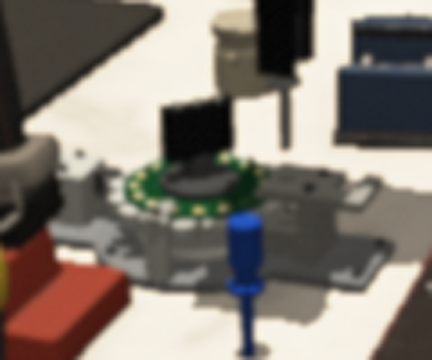

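The pin is out and hanging upright between the fingers (side crop about (287,120)). I'll move 36 mm to the notch.

```bash
python3 -m pendant '[[-0.012,0.0002,0,0],[-0.012,0.0002,0,0],[-0.012,0.0001,0,0],[0,0,0,0],[0,0,0,0],[0,0,0,0]]'
python3 -m pendant '[[0,0,0.008,0],[0,0,0.008,0],[0,0,0.008,0],[0,0,0.004,0],[0,0,0,0],[0,0,0,0]]'
python3 - <<'E'
from h import *
s=r.read_state(); print(s["ee_pos"],s["width"],s["grip_force"],s["ft_force"],s["torque"])
w=cam("wrist");b=cam("side")
cv2.imwrite("pics/n.png",np.hstack([cv2.resize(b[0][200:280,220:320],None,fx=4,fy=4,interpolation=2),cv2.resize(w[0][180:340,200:360],(400,320))])[:,:,::-1])
E
```

```text
time: 6.2
ee_pos: [0.494, 0.0304, 0.1309]
eef_rot: [0.999, -0.045, 0.0, 0.0]
ft_force: [1.1, -0.4, -0.2]
width: 0.0168
grip_force: 30.0
time: 6.7
ee_pos: [0.4934, 0.0306, 0.1026]
eef_rot: [0.999, -0.045, -0.0, -0.0]
ft_force: [0.2, -0.0, 0.2]
width: 0.017
grip_force: 30.0
[0.49337886 0.030641   0.10260803] 0.017027062578287077 29.994650180451572 [ 0.19938259 -0.0463042   0.19502742] [ 0.0579862   0.03977666 -0.0137031 ]
```

View pics/n.png

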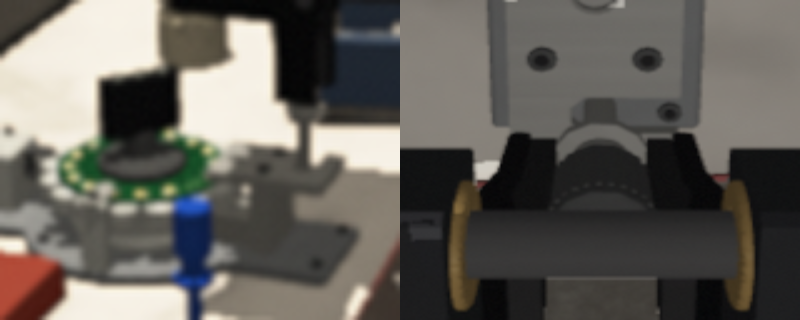

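The shank has entered the notch with no side force. Next I lower it to seat the collar.

```bash
python3 -m pendant '[[0,0,0.007,0],[0,0,0.007,0],[0,0,0.006,0],[0,0,0.004,0],[0,0,0.002,0],[0,0,0.002,0],[0,0,0.0005,0],[0,0,0,0]]'
python3 -m pendant '[[0,0,0,0],[0,0,0,0]]'
```

```text
time: 7.47
ee_pos: [0.4936, 0.0306, 0.0745]
eef_rot: [0.999, -0.045, 0.0, 0.0]
ft_force: [-0.5, 0.2, -0.8]
width: 0.0174
grip_force: 30.0
time: 7.63
ee_pos: [0.4937, 0.0306, 0.0748]
eef_rot: [0.999, -0.045, 0.0, 0.0]
ft_force: [-0.0, -0.4, 0.3]
width: 0.0172
grip_force: 30.0
```

```bash
python3 -m pendant '[[0,0,0.0005,0],[0,0,0,0],[0,0,0,0],[0,0,0,0],[0,0,0,0],[0,0,0,0],[0,0,0,0],[0,0,0,0]]' 0.6
python3 -m pendant '[[0,0,0,0],[0,0,0,0],[0,0,-0.02,0],[0,0,-0.03,0],[0,0,-0.03,0],[0,0,-0.03,0],[0,0,0,0],[0,0,0,0]]'
python3 - <<'E'
from h import *
w=cam("wrist");b=cam("side");t=cam("top")
for t_ in ["pin_grip","knob_grip"]:
    for o in r.outline_of(t_,"wrist")[:2]: print(t_,round(o["score"],2),np.round(o["bbox"]))
s=r.read_state(); print(s["ee_pos"],s["width"],s["time"])
print(proj(w,[.4937,.0306,.092]),proj(w,[.584,.0228,.092]),proj(w,[.584,.0228,.04]))
T=cv2.resize(t[0][120:220,170:290],(400,280),interpolation=2)
B=cv2.resize(b[0][190:280,190:320],(400,280),interpolation=2)
cv2.imwrite("pics/p.png",np.hstack([cv2.resize(w[0],(400,300)),np.vstack([B,np.zeros((20,400,3),np.uint8)])])[:,:,::-1]); cv2.imwrite("pics/w3.png",w[0][:,:,::-1])
# solder holder triangulation aids
E
```

```text
time: 8.3
ee_pos: [0.4936, 0.0306, 0.0741]
eef_rot: [0.999, -0.045, 0.0, 0.0]
ft_force: [-0.7, -0.9, 0.1]
width: 0.0515
grip_force: 0.0
time: 8.97
ee_pos: [0.4945, 0.0306, 0.1856]
eef_rot: [0.999, -0.045, 0.002, 0.0]
ft_force: [-0.1, -0.4, -0.4]
width: 0.0522
grip_force: 0.0
pin_grip 0.74 [282. 214.  20.  36.]
pin_grip 0.56 [135. 188.  51.  33.]
knob_grip 0.79 [278.  80. 132. 137.]
[0.49291028 0.03046331 0.18288438] 0.05217441232492434 9.2167
[279.61350521 218.70469465] [279.11556052  82.38668742] [279.30029512  87.45327389]
```

View pics/p.png

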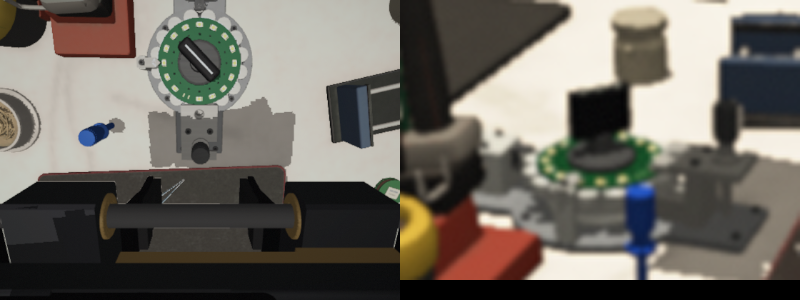

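The pin stands upright in the notch with its collar on the bracket, and the knob is unchanged. Next I check the soldering-iron holder for gripper-body clearance and work out the knob move.

```bash
python3 - <<'E'
from h import *
t=cam("top");b=cam("side")
for (u,v) in [(165,165),(178,150),(118,125)]:
  for z in (.04,.07,.1,.13,.16):
    P=onz(t,170+u/4,120+v/4,z); q=proj(b,P); print((u,v),z,P.round(3),"s1crop",((q-190)*5).round())
s=r.read_state(); M=R.from_quat(s["eef_rot"]).as_matrix()
print("to knob in tool axes",(M.T@(np.array([.5837,.0228,.185])-s["ee_pos"])).round(4),"a",np.degrees(np.arctan2(M[1,0],M[0,0])))
E
```

```text
(165, 165) 0.04 [0.639 0.108 0.04 ] s1crop [133. 327.]
(165, 165) 0.07 [0.633 0.103 0.07 ] s1crop [148. 255.]
(165, 165) 0.1 [0.626 0.099 0.1  ] s1crop [163. 181.]
(165, 165) 0.13 [0.62  0.094 0.13 ] s1crop [179. 107.]
(165, 165) 0.16 [0.614 0.089 0.16 ] s1crop [195.  31.]
(178, 150) 0.04 [0.648 0.101 0.04 ] s1crop [119. 317.]
(178, 150) 0.07 [0.642 0.096 0.07 ] s1crop [134. 245.]
(178, 150) 0.1 [0.635 0.091 0.1  ] s1crop [150. 173.]
(178, 150) 0.13 [0.628 0.087 0.13 ] s1crop [166.  99.]
(178, 150) 0.16 [0.622 0.082 0.16 ] s1crop [182.  24.]
(118, 125) 0.04 [0.663 0.137 0.04 ] s1crop [ 48. 352.]
(118, 125) 0.07 [0.656 0.131 0.07 ] s1crop [ 65. 278.]
(118, 125) 0.1 [0.649 0.125 0.1  ] s1crop [ 83. 202.]
(118, 125) 0.13 [0.642 0.119 0.13 ] s1crop [101. 126.]
(118, 125) 0.16 [0.635 0.114 0.16 ] s1crop [119.  49.]
to knob in tool axes [ 0.0909 -0.0004 -0.0019] a -5.13570342125371
```

Holder top is about 90 mm high and the gripper body's underside will be at 130 mm or more, with about 20 mm to the handle, so it is clear. Now going above the knob.

```bash
python3 -m pendant '[[0.0303,0,0,0],[0.0303,0,0,0],[0.0303,0,0,0],[0,0,0,0]]'
python3 -m pendant '[[0,0,0,-0.1122],[0,0,0,-0.1122],[0,0,0,-0.1122],[0,0,0,-0.1122],[0,0,0,-0.1122],[0,0,0,-0.1122],[0,0,0,-0.1122],[0,0,0,0]]'
python3 -m pendant '[[0,0,0.025,0],[0,0,0.02,0],[0,0,0,0],[0,0,0,0]]'
python3 - <<'E'
from h import *
w=cam("wrist")
s=r.read_state(); M=R.from_quat(s["eef_rot"]).as_matrix()
print(s["ee_pos"],np.degrees(np.arctan2(M[1,0],M[0,0])),s["joint_positions"].round(2),s["time"],s["width"])
for o in r.outline_of("knob_grip","wrist")[:2]: print(round(o["score"],2),np.round(o["bbox"]))
print(proj(w,[.5837,.0228,.092]), proj(w,s["ee_pos"]*[1,1,0]+[0,0,.092]))
save(w,"w4.png")
E
```

```text
time: 9.65
ee_pos: [0.5874, 0.0213, 0.1823]
eef_rot: [0.999, -0.046, -0.0, -0.0]
ft_force: [-1.3, -0.7, 0.3]
width: 0.0521
grip_force: 0.0
time: 10.32
ee_pos: [0.5837, 0.0224, 0.1835]
eef_rot: [0.939, 0.343, -0.0, -0.0]
ft_force: [-0.2, 0.5, -0.5]
width: 0.0522
grip_force: 0.0
time: 10.65
ee_pos: [0.5833, 0.0224, 0.1384]
eef_rot: [0.941, 0.34, -0.001, -0.0]
ft_force: [0.1, 0.2, -0.4]
width: 0.0523
grip_force: 0.0
[0.58416701 0.02256316 0.13958209] 39.75325046241982 [ 0.38  0.38 -0.61  1.66  0.23  1.17 -1.16] 10.7 0.05215198994274208
0.67 [278. 209. 148. 143.]
[280.22653548 239.07962532] [281.05972251 238.74104287]
```

View pics/w4.png

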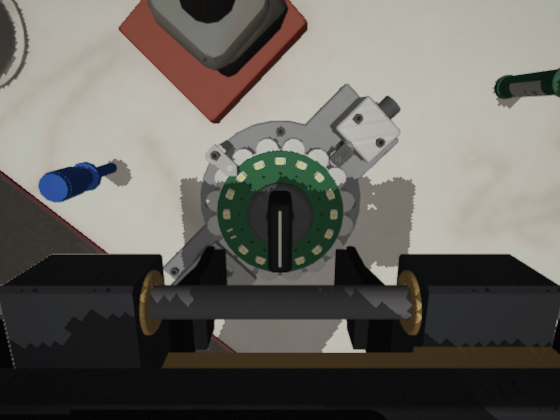

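The bar is vertical in the picture at column 280, centred between the jaws. Descend and grip.

```bash
python3 -m pendant '[[0,0,0.02,0],[0,0,0.02,0],[0,0,0.016,0],[0,0,0.0115,0],[0,0,0,0],[0,0,0,0]]'
python3 -m pendant '[[0,0,0,0],[0,0,0,0],[0,0,0,0],[0,0,0,0],[0,0,0,0],[0,0,0,0],[0,0,0,0],[0,0,0,0]]' 0.05 55
python3 -m pendant '[[0,0,0,0],[0,0,0,0],[0,0,0,0]]'
```

```text
time: 11.25
ee_pos: [0.5844, 0.0226, 0.0722]
eef_rot: [0.94, 0.341, 0.0, 0.0]
ft_force: [0.3, 0.2, 1.0]
width: 0.052
grip_force: 0.0
time: 11.92
ee_pos: [0.5836, 0.023, 0.0716]
eef_rot: [0.94, 0.341, -0.0, -0.0]
ft_force: [-3.5, 1.8, 3.9]
width: 0.0136
grip_force: 55.0
time: 12.17
ee_pos: [0.5836, 0.023, 0.0716]
eef_rot: [0.94, 0.341, -0.0, -0.0]
ft_force: [-4.8, 3.3, 4.5]
width: 0.0141
grip_force: 55.0
```

```bash
python3 -m pendant '[[0,0,0,0.0561],[0,0,0,0.0561],[0,0,0,0.0561],[0,0,0,0.0561],[0,0,0,0.0561],[0,0,0,0.0561],[0,0,0,0.0561],[0,0,0,0]]'
python3 - <<'E'
from h import *
s=r.read_state(); M=R.from_quat(s["eef_rot"]).as_matrix(); print(np.degrees(np.arctan2(M[1,0],M[0,0])),s["torque"],s["joint_positions"].round(2))
E
```

```text
time: 12.83
ee_pos: [0.5835, 0.0234, 0.0716]
eef_rot: [0.989, 0.15, -0.001, -0.0]
ft_force: [-5.8, 2.8, 6.4]
width: 0.0135
grip_force: 55.0
17.20721687822231 [ 0.75522467  1.28908908 -0.00588835] [ 0.31  0.44 -0.52  1.73  0.25  1.04 -1.57]
```

First click done: 22.5° turned, and the moment about the spindle is near zero. Next click.

```bash
python3 -m pendant '[[0,0,0,0.0561],[0,0,0,0.0561],[0,0,0,0.0561],[0,0,0,0.0561],[0,0,0,0.0561],[0,0,0,0.0561],[0,0,0,0.0561],[0,0,0,0]]'
python3 -m pendant '[[0,0,0,0.0561],[0,0,0,0.0561],[0,0,0,0.0561],[0,0,0,0.0561],[0,0,0,0.0561],[0,0,0,0.0561],[0,0,0,0.0561],[0,0,0,0]]'
python3 -m pendant '[[0,0,0,0],[0,0,0,0],[0,0,0,0],[0,0,0,0]]'
python3 - <<'E'
from h import *
w=cam("wrist");b=cam("side");t=cam("top")
s=r.read_state(); M=R.from_quat(s["eef_rot"]).as_matrix(); print(np.degrees(np.arctan2(M[1,0],M[0,0])),s["torque"],s["joint_positions"].round(2))
B=cv2.resize(b[0][190:280,190:320],(400,280),interpolation=2)
cv2.imwrite("pics/e.png",np.hstack([cv2.resize(w[0][30:310,80:480],(400,280)),B])[:,:,::-1])
E
```

```text
time: 13.5
ee_pos: [0.5834, 0.0237, 0.0716]
eef_rot: [0.999, -0.046, -0.001, -0.0]
ft_force: [-5.1, 4.0, 5.6]
width: 0.0134
grip_force: 55.0
time: 14.17
ee_pos: [0.5835, 0.0241, 0.0716]
eef_rot: [0.971, -0.24, -0.001, -0.001]
ft_force: [-5.3, 4.7, 5.4]
width: 0.0136
grip_force: 55.0
time: 14.5
ee_pos: [0.5835, 0.0241, 0.0716]
eef_rot: [0.971, -0.238, -0.001, -0.001]
ft_force: [-5.8, 4.9, 4.8]
width: 0.0138
grip_force: 55.0
-27.564975559535537 [ 1.31979329  1.19768556 -0.08028775] [ 0.2   0.42 -0.38  1.73  0.18  1.03 -2.3 ]
```

View pics/e.png

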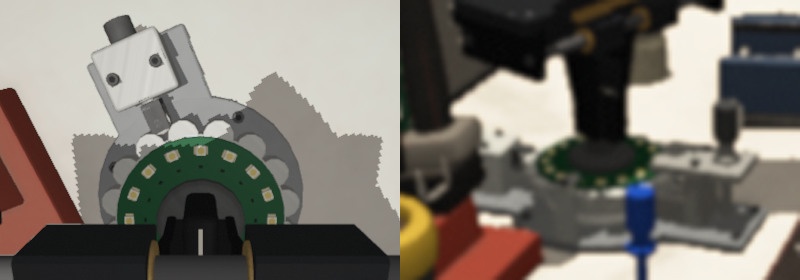

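The wrist view shows the bar gripped square, with the plunger roller seated between two lobes. The tool turned 67.3° (1.175 rad). The side view shows the pin still upright in the notch. Handing in.

```bash
python3 -c "
from bench import r
print(r.close_job())"
```

```text
the job is handed in; nothing more can be done
None
```

The job is handed in (no verdict was returned): the pin stands upright in the side notch and let go, and the knob is held with 55 N at the third stop, with the tool turned 67.3° clockwise (1.175 rad, target 1.178).

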